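Turn the glue-up turntable so the clamp handle faces front

TASK

Bring the clamp's black screw handle round to the front, ready for slackening: with the fingertips in one of the finger scoops, push the rim of the birch turntable until the handle points straight out towards the robot's side of the marble slab, square to the slab's long near edge. Only the turntable is to be pushed: do not touch the clamped reed pan or its clamp, let them ride round without shifting, lifting or slipping off centre, and leave the weight, wedge, try square and scraper card where they lie.

Things in the scene. Friction and masses are not known exactly. Their poses are not given: they have to be found in the camera images.
- slab: white marble slab, fixed; 340 mm along its own x, 600 mm along its own y (its long edges), 20 mm thick. Origin: centre of its underside, on the bench at z = 0. Its own -x side is the near edge, the robot's side, turned up to 0.3 rad either way. The turntable's upright axis passes through this origin
- disc: birch plywood turntable on a low round foot: disc 280 mm across, 22 mm thick, with six finger scoops in its rim. Origin on the turning axis at its underside, 40 mm above the bench; top at 62 mm; the rim overhangs the slab with a 20 mm gap. Turns both ways about its own z without stops, takes about 1.5 N at the rim, and stops within a few degrees when no longer pushed
- scoop (a point): mouth of the finger scoop on the disc's own x axis, 140 mm from the axis, level with the disc's top; five more follow every 60 degrees. Each is a round notch of 28 mm radius centred 142 mm from the axis, open outwards, cut right through the rim. Shut fingertips let down here to 15 mm below the top and led on an arc about the axis take up the slack, then carry the disc along
- pan: hexagonal walnut reed pan, 146 mm across flats, its two halves held by a red bar clamp with a black screw handle; 0.8 kg, loose on the disc, centred within a few mm, at any heading to the scoops; friction carries it round. Origin: centre of its underside, on the disc's top. Own x axis runs along the clamp to the handle; the red bar crosses over the pan from x = -100 mm; highest part 33 mm above the disc
- handle_end (a point): outer end of the black screw handle, on its centre line, 170 mm from the pan's origin along the pan's own x and 14 mm above the disc's top. The handle is 24 mm thick and 58 mm long, so it sticks out 30 mm past the rim and may lie over a scoop
- weight: round lead weight 48 mm across with a brass knob, 60 mm high, 0.7 kg, loose on the slab beside the turntable; origin: centre of its underside. Not to be moved
- wedge: pale maple chamber wedge, 90 x 28 mm, 18 mm high at its thick end, loose on the slab; origin: centre of its underside. Not to be moved
- square: small brass try square, 100 x 70 mm, 14 mm high, lying loose on the slab; origin: centre of its underside. Not to be moved
- card: steel scraper card, 110 x 55 x 2.5 mm, lying loose on the slab; origin: centre of its underside. Not to be moved

How it is judged:
By the outcome, as a careful person would: the job done as asked, in the order asked, and still so for the second after the job is handed in, with the robot touching nothing.
It also fails if it takes over 45 s, if anything falls off the work surface, if the arm or the gripper's body presses on something with over 40 N, if the wrist force passes 120 N, or if a joint passes its speed limit or range.

ROBOT

A 6-joint arm with a two-finger parallel gripper is mounted at the origin on the work surface. World frame = base frame: x ahead of the robot, y to its left, z up, the work surface at z = 0. Lengths are in m, angles in rad, forces in N, time in s.
With the tool pointing down it reaches from about 0.4 to 0.825 m from the base axis. Payload 7 kg.
Tool frame: the origin (TCP) lies between the finger pads; the fingertips stand 22 mm ahead of it and the grasp point (between the pads) lies 3 mm ahead of it; z points along the fingers, y is the direction in which the jaws open and shut (so a half turn about z gives the same grasp; the last joint's range is limited). The gripper opens to 88 mm and grips with 3 to 60 N. Pads are 19 mm wide; open, the fingers measure 130 mm over their backs; the gripper's body (78 mm by 193 mm) begins 47 mm behind the grasp point.
Start: joints at [-1.029, 0.359, 0.012, 0, -1.224, -0.288], TCP at [0.169, -0.653, 0.249] pointing down, gripper open.
Joint ranges: [-3.07, 3.07], [-1.43, 2.12], [-1.02, 1.25], [-3.03, 1.67], [-3.05, -0], [-3.03, 3.03]. Speed limits (rad/s): [2.39, 2.39, 3.01, 3.14, 3.14, 3.14].

INTERFACE

Orientations are given as [roll, pitch, yaw] about the fixed x, y, z axes, in that order (R = Rz(yaw) Ry(pitch) Rx(roll)).
In Python, from station import * gives the robot as it stands. The module is installed in compiled form; this text tells all that it offers.
- The arm moves only by the tool move_arm, never from a script. Its argument "rows" is a list of rows, each an object with "delta_rot": the turn, a rotation vector about the world's x, y, z in degrees, a list of three; "delta_pos": the shift along the world's x, y, z in cm, a list of three; "hand": the finger opening in cm, from 0 to 8.76. A call has exactly 10 rows; each row shifts and turns the commanded pose from where the row before left it; what a row does not reach is not made up. A row lasts 1/10 s, in which the tool goes at most 50 mm and 8.59 degrees, less where a joint would pass 70% of its speed; a pose out of reach is approached as far as the arm can. A call is refused whole if a number of a shift passes 5 or a number of a turn 8.59, either way. A call with a gripper value outside its range is refused whole. The fingers move at their own pace and stop on an object; "force" is the grip in N (left out, the last holds). Time passes only in rows, so rows that do not move let the fingers close, or fill a call up. It gives the time, the measured TCP pose, the force and the opening at its end, in the units of the state.
- get_state(): the state, without advancing time (a new reading comes with each control period).
- grab_frame(name): name is "side" or "top" or "wrist"; returns the picture (420x560x3 uint8, blue, green, red); there is no depth.
- camera_info(name): a dict with "camera_matrix" (3x3 intrinsics, pixels), "world_from_camera" (4x4, takes a point from camera to world coordinates); the wrist camera has in their place "T_tool_cam" (4x4, takes a point from camera to tool coordinates, whose origin is the TCP and whose axes are the flange's). Camera axes: x right, y down, z forward; pixel columns grow to the right and rows downward; lengths in m; the calibration is good to about 2 mm. A picture is of the moment at which its call begins: read the wrist's pose just before it. camera_info takes no time and is no camera call.
- job_done(): hands the job in, once; it reports no verdict.
The state is a dict: "t": time; "q": joint angles; "qd": joint speeds; "joint_efforts": joint torques, N m; "eef_pos": TCP position; "ee_rot": TCP orientation; "force": force on the tool from outside, world axes, zero at the start; "moment": the same for the moment, N m; "width": finger opening in m.
Only numpy, scipy, OpenCV 4.12 (cv2) and the standard library are available. Lean on these libraries where they do the work, as an engineer would, in place of code of your own. Each camera call takes 0.05 s, during which the arm holds its last target.

## Working session

There is one attempt and no reset: what is moved stays moved. The work goes in short steps, Python scripts to look and compute and a tool call to move; the robot and the scene stay as the last step left them, time stands still between calls to the robot, and variables do not carry over. Pictures are saved under pics/ and viewed, and the job is handed in when it is done.

Besides the shell and the picture viewer there is one more tool, called in YAML: its name, and indented under it one key for each argument. move_arm: Moves the arm, as the interface text tells. Its arguments: {"type":"object","properties":{"rows":{"type":"array"},"force":{"type":"number"}},"required":["rows"]}

```bash
mkdir -p pics; python3 - <<'E'
from station import *
import cv2
s=get_state();print(s)
for n in("side","top","wrist"):
    cv2.imwrite(f"pics/{n}0.png",grab_frame(n)); print(n,camera_info(n))
E
```

```text
{'t': 0.0, 'q': array([-1.02889869e+00,  3.59355677e-01,  1.10622787e-02, -3.45124654e-04,
       -1.22407336e+00, -2.88084605e-01]), 'qd': array([-4.31818737e-04, -1.61785623e-03, -2.17352132e-03, -6.50835534e-05,
        9.93905586e-04,  8.96713036e-05]), 'joint_efforts': array([-1.81423053e-03, -5.82722962e+01,  2.93051845e+01,  6.99702144e+00,
        6.79300865e-03, -1.65119905e-04]), 'eef_pos': array([ 0.16934614, -0.65295261,  0.24764522]), 'ee_rot': array([ 3.13999475e+00, -1.35158262e-04, -2.88789705e+00]), 'force': array([ 0.74961534, -0.09890526,  0.11581019]), 'moment': array([ 0.01038616, -0.01847606, -0.02851123]), 'width': 0.08773151494960672}
side {'camera_matrix': array([[404.78325542,   0.        , 280.40878569],
       [  0.        , 404.78325542, 215.38649736],
       [  0.        ,   0.        ,   1.        ]]), 'world_from_camera': array([[-0.96016918, -0.19905656,  0.19609088,  0.44815137],
       [-0.27923512,  0.70904394, -0.64752177,  0.51682647],
       [-0.01014359, -0.67648591, -0.73638572,  0.65894907],
       [ 0.        ,  0.        ,  0.        ,  1. 
[... 290 characters left out ...]
,  0.00407363,  0.00614561,  0.0160888 ],
       [-0.00657072, -0.11421837, -0.99343394,  1.01164226],
       [ 0.        ,  0.        ,  0.        ,  1.        ]])}
wrist {'camera_matrix': array([[305.04024705,   0.        , 285.96730851],
       [  0.        , 305.04024705, 204.49696073],
       [  0.        ,   0.        ,   1.        ]]), 'T_tool_cam': array([[ 1.14376098e-03, -9.65040031e-01, -2.62100039e-01,
         7.06622121e-02],
       [ 9.99999292e-01,  1.01784996e-03,  6.16154866e-04,
         7.68695985e-04],
       [-3.27835598e-04, -2.62100558e-01,  9.65040512e-01,
        -1.36406306e-01],
       [ 0.00000000e+00,  0.00000000e+00,  0.00000000e+00,
         1.00000000e+00]])}
```

View pics/top0.png

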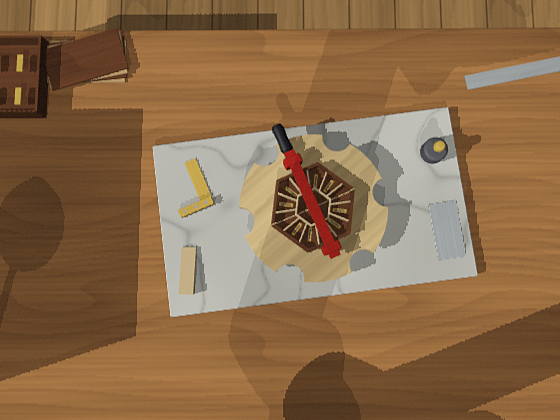

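View pics/side0.png

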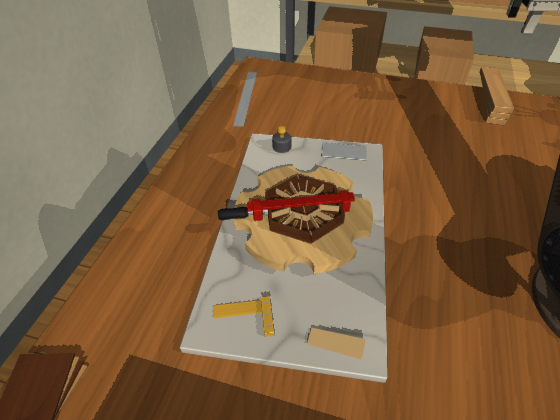

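```bash
cat > h.py <<'E'
import numpy as np,cv2
from station import *
def ray(n,px,z):
    c=camera_info(n);K=c["camera_matrix"];T=c["world_from_camera"]
    px=np.atleast_2d(np.array(px,float))
    d=np.c_[px,np.ones(len(px))]@np.linalg.inv(K).T@T[:3,:3].T
    o=T[:3,3]
    return o+d*((z-o[2])/d[:,2])[:,None]
def slab(im):
    hsv=cv2.cvtColor(im,cv2.COLOR_BGR2HSV)
    m=((hsv[...,1]<50)&(hsv[...,2]>110)).astype(np.uint8)
    m=cv2.morphologyEx(m,cv2.MORPH_OPEN,np.ones((3,3)))
    n,l,st,_=cv2.connectedComponentsWithStats(m)
    i=1+np.argmax(st[1:,4]); c=np.argwhere(l==i)[:,::-1]
    return cv2.minAreaRect(ray("top",c,.02)[:,:2].astype(np.float32))
def masks(im):
    hsv=cv2.cvtColor(im,cv2.COLOR_BGR2HSV);H,S,V=[hsv[...,i].astype(int) for i in range(3)]
    red=((H<6)|(H>174))&(S>180)&(V>70)
    blk=(V<60)&(S<120)
    birch=(H>10)&(H<28)&(S>60)&(S<150)&(V>100)
    return red,blk,birch
E
python3 - <<'E'
from h import *
im=cv2.imread("pics/top0.png")
r=slab(im);print(r,cv2.boxPoints(r))
big=cv2.resize(im[90:330,140:490],None,fx=2.2,fy=2.2,interpolation=cv2.INTER_CUBIC);cv2.imwrite("pics/crop0.png",big)
red,blk,b=masks(im)
cv2.imwrite("pics/m0.png",np.hstack([x[90:330,140:490].astype(np.uint8)*255 for x in(red,blk)]+[b[90:330,140:490].astype(np.uint8)*255])[:, :])
for p,z in [((278,127),.076),((333,252),.09),((292,158),.09),((314,208),.062),((434,150),.03)]: print(ray("top",p,z))
E
```

```text
((0.5646195411682129, -0.033366650342941284), (0.339399129152298, 0.5975617170333862), 7.399063587188721) [[ 0.35785618  0.24107254]
 [ 0.43480983 -0.35151345]
 [ 0.7713829  -0.30780584]
 [ 0.6944293   0.28478014]]
[[0.71516942 0.03193134 0.076     ]]
[[ 0.47930531 -0.0672128   0.09      ]]
[[0.65250252 0.00595947 0.09      ]]
[[ 0.56253423 -0.03522136  0.062     ]]
[[ 0.67989287 -0.27406269  0.03      ]]
```

View pics/crop0.png

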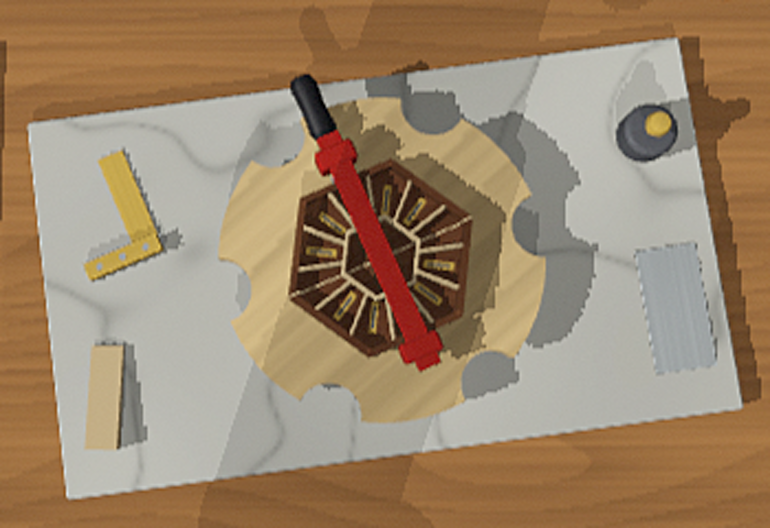

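View pics/m0.png

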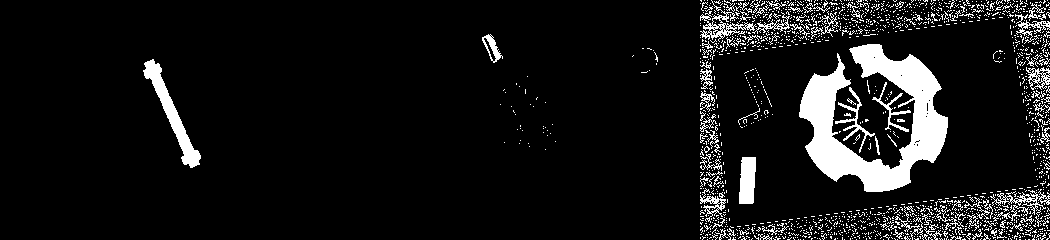

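```bash
cat >> h.py <<'E'
C=np.array([0.5646,-0.0334])
def proj(n,P):
    c=camera_info(n);K=c["camera_matrix"];T=np.linalg.inv(c["world_from_camera"])
    p=(np.asarray(P)@T[:3,:3].T+T[:3,3])@K.T
    return p[:,:2]/p[:,2:]
def scoops(im,C=C,r=.130):
    b=masks(im)[2].astype(np.uint8)*255
    a=np.deg2rad(np.arange(0,360,.5))
    p=proj("top",np.c_[C[0]+r*np.cos(a),C[1]+r*np.sin(a),0*a+.062]).astype(np.float32)
    v=cv2.remap(b,p[:,0].reshape(1,-1),p[:,1].reshape(1,-1),cv2.INTER_LINEAR)[0]<128
    # runs
    d=np.diff(v.astype(int)); s=np.where(d==1)[0]+1; e=np.where(d==-1)[0]+1
    if len(e) and len(s) and e[0]<s[0]: e=np.r_[e[1:],e[0]+720]
    return [((x+y)/4,(y-x)/2) for x,y in zip(s,e)]
def heading(im):
    red,blk,b=masks(im)
    n,l,st,ce=cv2.connectedComponentsWithStats(red.astype(np.uint8))
    i=1+np.argmax(st[1:,4]); c=ray("top",np.argwhere(l==i)[:,::-1],.09)[:,:2]
    r=cv2.minAreaRect(c.astype(np.float32)); box=cv2.boxPoints(r)
    vx,vy,x0,y0=cv2.fitLine(c.astype(np.float32),cv2.DIST_HUBER,0,.001,.001).ravel()
    return r,np.rad2deg(np.arctan2(vy,vx)),(x0,y0)
E
python3 - <<'E'
from h import *
im=cv2.imread("pics/top0.png")
for r in(.124,.130,.135): print(r,[(round(float(x),1),float(w)) for x,w in scoops(im,r=r)])
print(heading(im))
b=masks(im)[2].astype(np.uint8)
n,l,st,ce=cv2.connectedComponentsWithStats(b)
i=l[200,260];c=np.argwhere(l==i)[:,::-1];p=ray("top",c,.062)[:,:2].astype(np.float32)
print(cv2.minEnclosingCircle(cv2.convexHull(p)))
print(ray("top",[(278,126),(287,147)],.085))
E
```

```text
0.124 [(24.0, 11.0), (41.0, 19.0), (101.8, 18.5), (161.2, 18.5), (221.5, 17.0), (281.8, 17.5), (341.5, 18.0)]
0.13 [(23.8, 10.5), (41.2, 20.5), (101.8, 20.5), (161.2, 21.5), (221.2, 20.5), (281.8, 21.5), (341.2, 20.5)]
0.135 [(23.8, 9.5), (41.8, 21.5), (101.5, 22.0), (161.0, 22.0), (220.8, 21.5), (281.5, 22.0), (341.8, 22.5)]
(((0.5692042708396912, -0.027973413467407227), (0.21140526235103607, 0.0342511385679245), 23.376821517944336), np.float32(23.361622), (np.float32(0.56799895), np.float32(-0.02912834)))
((0.5652081370353699, -0.033570367842912674), 0.14028486609458923)
[[0.71460757 0.03177495 0.085     ]
 [0.67444371 0.01510259 0.085     ]]
```

move_arm:
  rows:
    - {"delta_pos": [2, 3.6, -0.7], "delta_rot": [0, 0, 2], "hand": 0}
    - {"delta_pos": [2, 3.6, -0.7], "delta_rot": [0, 0, 2], "hand": 0}
    - {"delta_pos": [2, 3.6, -0.7], "delta_rot": [0, 0, 2], "hand": 0}
    - {"delta_pos": [2, 3.6, -0.7], "delta_rot": [0, 0, 2], "hand": 0}
    - {"delta_pos": [2, 3.6, -0.7], "delta_rot": [0, 0, 2], "hand": 0}
    - {"delta_pos": [2, 3.6, -0.7], "delta_rot": [0, 0, 2], "hand": 0}
    - {"delta_pos": [2, 3.6, -0.7], "delta_rot": [0, 0, 2], "hand": 0}
    - {"delta_pos": [2, 3.6, -0.7], "delta_rot": [0, 0, 2], "hand": 0}
    - {"delta_pos": [2, 3.6, -0.7], "delta_rot": [0, 0, 2], "hand": 0}
    - {"delta_pos": [2, 3.6, -0.7], "delta_rot": [0, 0, 2], "hand": 0}
  force: 20

```text
t: 1.15
eef_pos: [0.3699, -0.2918, 0.1784]
ee_rot: [-3.141, 0.0, -2.537]
force: [0.9, -1.8, -0.7]
width: 0.0132
```

move_arm:
  rows:
    - {"delta_pos": [1.3, 2.4, -0.7], "delta_rot": [0, 0, 1], "hand": 0}
    - {"delta_pos": [1.3, 2.4, -0.7], "delta_rot": [0, 0, 1], "hand": 0}
    - {"delta_pos": [1.3, 2.4, -0.7], "delta_rot": [0, 0, 1], "hand": 0}
    - {"delta_pos": [1.2, 2.4, -0.7], "delta_rot": [0, 0, 1], "hand": 0}
    - {"delta_pos": [1.2, 2.4, -0.7], "delta_rot": [0, 0, 1], "hand": 0}
    - {"delta_pos": [1.2, 2.1, -0.7], "delta_rot": [0, 0, 1], "hand": 0}
    - {"delta_pos": [1.1, 2.1, -0.7], "delta_rot": [0, 0, 1], "hand": 0}
    - {"delta_pos": [0, 0, -0.4], "delta_rot": [0, 0, 0], "hand": 0}
    - {"delta_pos": [0, 0, 0], "delta_rot": [0, 0, 0], "hand": 0}
    - {"delta_pos": [0, 0, 0], "delta_rot": [0, 0, 0], "hand": 0}

```text
t: 2.15
eef_pos: [0.4551, -0.1317, 0.1255]
ee_rot: [3.141, -0.0, -2.417]
force: [0.9, 0.2, -0.2]
width: 0.0004
```

```bash
python3 - <<'E'
from h import *
s=get_state();print(s["t"],s["q"],s["eef_pos"],np.rad2deg(s["ee_rot"]),s["width"],s["force"])
im=grab_frame("wrist");cv2.imwrite("pics/w1.png",im)
E
```

```text
2.15 [ 1.35102568e-01  1.50894504e-01 -5.87284043e-01  9.02916401e-06
 -8.33119747e-01 -9.81212175e-01] [ 0.45506622 -0.13170882  0.12554857] [ 1.79984327e+02 -2.41177870e-02 -1.38478158e+02] 0.00042518937531996366 [ 0.9394951   0.2290159  -0.21152184]
```

View pics/w1.png

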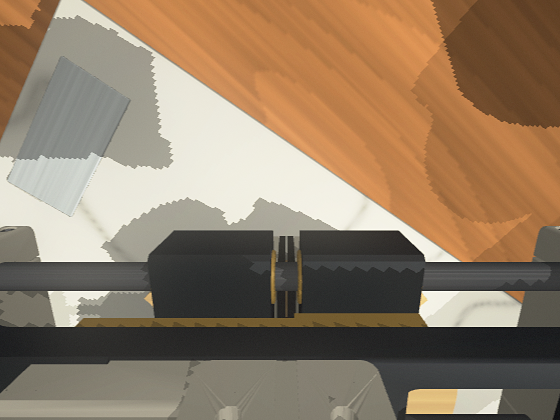

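move_arm:
  rows:
    - {"delta_pos": [0.05, 0.15, -0.8], "delta_rot": [0, 0, 0], "hand": 0}
    - {"delta_pos": [0, 0, -0.8], "delta_rot": [0, 0, 0], "hand": 0}
    - {"delta_pos": [0, 0, -0.8], "delta_rot": [0, 0, 0], "hand": 0}
    - {"delta_pos": [0, 0, -0.8], "delta_rot": [0, 0, 0], "hand": 0}
    - {"delta_pos": [0, 0, -0.7], "delta_rot": [0, 0, 0], "hand": 0}
    - {"delta_pos": [0, 0, -0.6], "delta_rot": [0, 0, 0], "hand": 0}
    - {"delta_pos": [0, 0, -0.6], "delta_rot": [0, 0, 0], "hand": 0}
    - {"delta_pos": [0, 0, -0.5], "delta_rot": [0, 0, 0], "hand": 0}
    - {"delta_pos": [0, 0, 0], "delta_rot": [0, 0, 0], "hand": 0}
    - {"delta_pos": [0, 0, 0], "delta_rot": [0, 0, 0], "hand": 0}

```text
t: 3.2
eef_pos: [0.456, -0.1299, 0.0696]
ee_rot: [-3.142, -0.0, -2.416]
force: [0.9, 0.6, -0.7]
width: 0.0005
```

```bash
python3 - <<'E'
from h import *
s=get_state();print(s["t"],s["eef_pos"],np.rad2deg(s["ee_rot"]),s["force"])
im=grab_frame("side");cv2.imwrite("pics/s2.png",im)
c=np.array([.565,-.0335]);
for st in (4,):
  a=np.deg2rad(-138.5+st*np.arange(0,42));p=c+.146*np.c_[np.cos(a),np.sin(a)]
  print(np.round(np.diff(p,axis=0)*100,2).tolist())
E
```

```text
3.2 [ 0.45603918 -0.12985979  0.06957068] [-1.79999585e+02 -6.87315516e-03 -1.38449347e+02] [ 0.86297041  0.58587482 -0.74081296]
[[0.7, -0.74], [0.75, -0.69], [0.8, -0.63], [0.84, -0.58], [0.88, -0.52], [0.91, -0.45], [0.94, -0.39], [0.97, -0.32], [0.99, -0.26], [1.0, -0.19], [1.01, -0.12], [1.02, -0.04], [1.02, 0.03], [1.01, 0.1], [1.01, 0.17], [0.99, 0.24], [0.97, 0.31], [0.95, 0.37], [0.92, 0.44], [0.89, 0.5], [0.85, 0.56], [0.81, 0.62], [0.76, 0.68], [0.71, 0.73], [0.66, 0.77], [0.61, 0.82], [0.55, 0.86], [0.49, 0.9], [0.42, 0.93], [0.36, 0.95], [0.29, 0.98], [0.22, 0.99], [0.15, 1.01], [0.08, 1.02], [0.01, 1.02], [-0.06, 1.02], [-0.13, 1.01], [-0.2, 1.0], [-0.27, 0.98], [-0.34, 0.96], [-0.41, 0.93]]
```

View pics/s2.png

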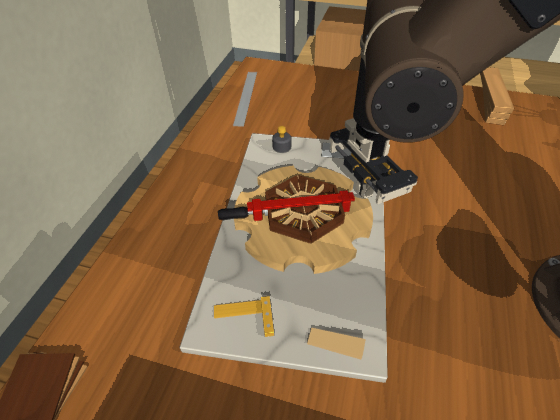

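```bash
python3 - <<'E'
from h import *
c=np.array([.565,-.0335]);ph=np.r_[-138.5,-137.5,-136.5,-135,-133,np.arange(-130,20,3)]
a=np.deg2rad(ph);p=c+.146*np.c_[np.cos(a),np.sin(a)];d=np.round(np.diff(p,axis=0)*100,2)
for i in range(0,len(d),10): print(ph[i+1:i+11].tolist(),d[i:i+10].tolist())
E
```

```text
[-137.5, -136.5, -135.0, -133.0, -130.0, -127.0, -124.0, -121.0, -118.0, -115.0] [[0.17, -0.19], [0.17, -0.19], [0.27, -0.27], [0.37, -0.35], [0.57, -0.51], [0.6, -0.48], [0.62, -0.44], [0.64, -0.41], [0.67, -0.38], [0.68, -0.34]]
[-112.0, -109.0, -106.0, -103.0, -100.0, -97.0, -94.0, -91.0, -88.0, -85.0] [[0.7, -0.3], [0.72, -0.27], [0.73, -0.23], [0.74, -0.19], [0.75, -0.15], [0.76, -0.11], [0.76, -0.07], [0.76, -0.03], [0.76, 0.01], [0.76, 0.05]]
[-82.0, -79.0, -76.0, -73.0, -70.0, -67.0, -64.0, -61.0, -58.0, -55.0] [[0.76, 0.09], [0.75, 0.13], [0.75, 0.17], [0.74, 0.2], [0.72, 0.24], [0.71, 0.28], [0.7, 0.32], [0.68, 0.35], [0.66, 0.39], [0.64, 0.42]]
[-52.0, -49.0, -46.0, -43.0, -40.0, -37.0, -34.0, -31.0, -28.0, -25.0] [[0.61, 0.45], [0.59, 0.49], [0.56, 0.52], [0.54, 0.55], [0.51, 0.57], [0.48, 0.6], [0.44, 0.62], [0.41, 0.64], [0.38, 0.67], [0.34, 0.68]]
[-22.0, -19.0, -16.0, -13.0, -10.0, -7.0, -4.0, -1.0, 2.0, 5.0] [[0.3, 0.7], [0.27, 0.72], [0.23, 0.73], [0.19, 0.74], [0.15, 0.75], [0.11, 0.76], [0.07, 0.76], [0.03, 0.76], [-0.01, 0.76], [-0.05, 0.76]]
[8.0, 11.0, 14.0, 17.0] [[-0.09, 0.76], [-0.13, 0.75], [-0.17, 0.75], [-0.2, 0.74]]
```

move_arm:
  rows:
    - {"delta_pos": [0.17, -0.19, 0], "delta_rot": [0, 0, 1], "hand": 0}
    - {"delta_pos": [0.17, -0.19, 0], "delta_rot": [0, 0, 1], "hand": 0}
    - {"delta_pos": [0.27, -0.27, 0], "delta_rot": [0, 0, 1.5], "hand": 0}
    - {"delta_pos": [0.37, -0.35, 0], "delta_rot": [0, 0, 2], "hand": 0}
    - {"delta_pos": [0.57, -0.51, 0], "delta_rot": [0, 0, 3], "hand": 0}
    - {"delta_pos": [0.6, -0.48, 0], "delta_rot": [0, 0, 3], "hand": 0}
    - {"delta_pos": [0.62, -0.44, 0], "delta_rot": [0, 0, 3], "hand": 0}
    - {"delta_pos": [0.64, -0.41, 0], "delta_rot": [0, 0, 3], "hand": 0}
    - {"delta_pos": [0.67, -0.38, 0], "delta_rot": [0, 0, 3], "hand": 0}
    - {"delta_pos": [0.68, -0.34, 0], "delta_rot": [0, 0, 3], "hand": 0}

```text
t: 4.25
eef_pos: [0.5034, -0.1659, 0.0696]
ee_rot: [3.141, -0.0, -2.004]
force: [-1.9, 0.2, 0.8]
width: 0.0004
```

```bash
python3 - <<'E'
from h import *
s=get_state();print(s["t"],s["eef_pos"],np.rad2deg(s["ee_rot"]),s["force"])
im=grab_frame("side");cv2.imwrite("pics/s3.png",im)
E
```

```text
4.25 [ 0.50343162 -0.16591873  0.06959293] [ 1.79959507e+02 -2.10446712e-02 -1.14795400e+02] [-1.86457158  0.17083224  0.75939308]
```

View pics/s3.png

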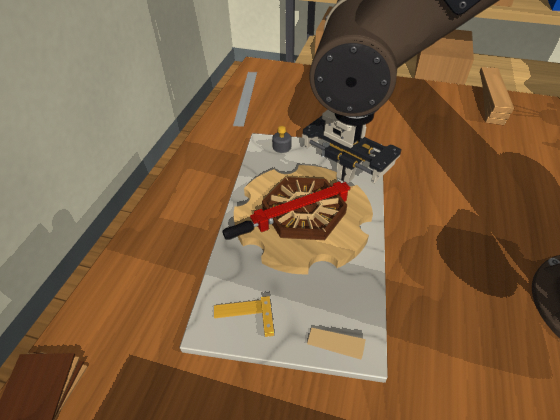

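The disc and handle are turning: the handle end has moved to about (238,230), and the contact force is only about 2 N. I'll carry on along the arc.

move_arm:
  rows:
    - {"delta_pos": [0.7, -0.3, 0], "delta_rot": [0, 0, 3], "hand": 0}
    - {"delta_pos": [0.72, -0.27, 0], "delta_rot": [0, 0, 3], "hand": 0}
    - {"delta_pos": [0.73, -0.23, 0], "delta_rot": [0, 0, 3], "hand": 0}
    - {"delta_pos": [0.74, -0.19, 0], "delta_rot": [0, 0, 3], "hand": 0}
    - {"delta_pos": [0.75, -0.15, 0], "delta_rot": [0, 0, 3], "hand": 0}
    - {"delta_pos": [0.76, -0.11, 0], "delta_rot": [0, 0, 3], "hand": 0}
    - {"delta_pos": [0.76, -0.07, 0], "delta_rot": [0, 0, 3], "hand": 0}
    - {"delta_pos": [0.76, -0.03, 0], "delta_rot": [0, 0, 3], "hand": 0}
    - {"delta_pos": [0.76, 0.01, 0], "delta_rot": [0, 0, 3], "hand": 0}
    - {"delta_pos": [0.76, 0.05, 0], "delta_rot": [0, 0, 3], "hand": 0}

```text
t: 5.3
eef_pos: [0.5777, -0.1788, 0.0695]
ee_rot: [3.141, -0.0, -1.481]
force: [-0.4, -1.0, -0.4]
width: 0.0005
```

move_arm:
  rows:
    - {"delta_pos": [0.76, 0.09, 0], "delta_rot": [0, 0, 3], "hand": 0}
    - {"delta_pos": [0.75, 0.13, 0], "delta_rot": [0, 0, 3], "hand": 0}
    - {"delta_pos": [0.75, 0.17, 0], "delta_rot": [0, 0, 3], "hand": 0}
    - {"delta_pos": [0.74, 0.2, 0], "delta_rot": [0, 0, 3], "hand": 0}
    - {"delta_pos": [0.72, 0.24, 0], "delta_rot": [0, 0, 3], "hand": 0}
    - {"delta_pos": [0.71, 0.28, 0], "delta_rot": [0, 0, 3], "hand": 0}
    - {"delta_pos": [0.7, 0.32, 0], "delta_rot": [0, 0, 3], "hand": 0}
    - {"delta_pos": [0.68, 0.35, 0], "delta_rot": [0, 0, 3], "hand": 0}
    - {"delta_pos": [0.66, 0.39, 0], "delta_rot": [0, 0, 3], "hand": 0}
    - {"delta_pos": [0.64, 0.42, 0], "delta_rot": [0, 0, 3], "hand": 0}

```text
t: 6.3
eef_pos: [0.6492, -0.1529, 0.0696]
ee_rot: [3.141, -0.0, -0.958]
force: [0.7, -2.5, -0.0]
width: 0.0006
```

```bash
python3 - <<'E'
from h import *
s=get_state();print(s["t"],s["q"],s["eef_pos"],np.rad2deg(s["ee_rot"]),s["force"])
im=grab_frame("side");cv2.imwrite("pics/s4.png",im)
im2=grab_frame("top");cv2.imwrite("pics/t4.png",im2)
E
```

```text
6.3 [ 6.06500124e-02  4.97345306e-01 -2.12137430e-01  5.99912656e-04
 -8.61487726e-01  5.52054271e-01] [ 0.64922655 -0.15289169  0.06955558] [ 1.79977824e+02 -1.69693011e-02 -5.48722378e+01] [ 0.69018789 -2.48174304 -0.00407455]
```

View pics/s4.png

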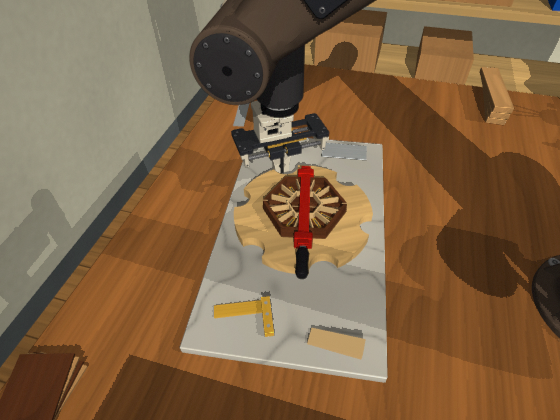

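View pics/t4.png

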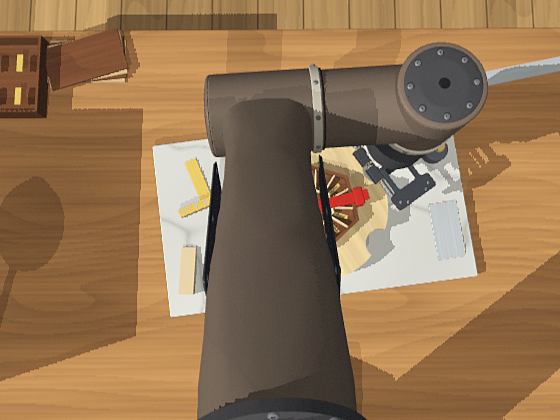

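move_arm:
  rows:
    - {"delta_pos": [0.61, 0.45, 0], "delta_rot": [0, 0, 3], "hand": 0}
    - {"delta_pos": [0.59, 0.49, 0], "delta_rot": [0, 0, 3], "hand": 0}
    - {"delta_pos": [0.56, 0.52, 0], "delta_rot": [0, 0, 3], "hand": 0}
    - {"delta_pos": [0.54, 0.55, 0], "delta_rot": [0, 0, 3], "hand": 0}
    - {"delta_pos": [0.51, 0.57, 0], "delta_rot": [0, 0, 3], "hand": 0}
    - {"delta_pos": [0.48, 0.6, 0], "delta_rot": [0, 0, 3], "hand": 0}
    - {"delta_pos": [0.44, 0.62, 0], "delta_rot": [0, 0, 3], "hand": 0}
    - {"delta_pos": [0.41, 0.64, 0], "delta_rot": [0, 0, 3], "hand": 0}
    - {"delta_pos": [0.38, 0.67, 0], "delta_rot": [0, 0, 3], "hand": 0}
    - {"delta_pos": [0.34, 0.68, 0], "delta_rot": [0, 0, 3], "hand": 0}

```text
t: 7.4
eef_pos: [0.6974, -0.0949, 0.0695]
ee_rot: [3.141, 0.0, -0.436]
force: [0.3, -2.1, -1.4]
width: 0.0005
```

move_arm:
  rows:
    - {"delta_pos": [0.3, 0.7, 0], "delta_rot": [0, 0, 3], "hand": 0}
    - {"delta_pos": [0.27, 0.72, 0], "delta_rot": [0, 0, 3], "hand": 0}
    - {"delta_pos": [0.23, 0.73, 0], "delta_rot": [0, 0, 3], "hand": 0}
    - {"delta_pos": [0.19, 0.74, 0], "delta_rot": [0, 0, 3], "hand": 0}
    - {"delta_pos": [0.15, 0.75, 0], "delta_rot": [0, 0, 3], "hand": 0}
    - {"delta_pos": [0.11, 0.76, 0], "delta_rot": [0, 0, 3], "hand": 0}
    - {"delta_pos": [0.07, 0.76, 0], "delta_rot": [0, 0, 3], "hand": 0}
    - {"delta_pos": [0.03, 0.76, 0], "delta_rot": [0, 0, 3], "hand": 0}
    - {"delta_pos": [-0.01, 0.76, 0], "delta_rot": [0, 0, 3], "hand": 0}
    - {"delta_pos": [-0.05, 0.76, 0], "delta_rot": [0, 0, 3], "hand": 0}

```text
t: 8.4
eef_pos: [0.7103, -0.0203, 0.0695]
ee_rot: [3.141, 0.0, 0.088]
force: [0.4, -1.3, -0.9]
width: 0.0004
```

```bash
cat >> h.py <<'E'
def side_heading(im):
    red=masks(im)[0].astype(np.uint8)
    n,l,st,ce=cv2.connectedComponentsWithStats(red)
    i=1+np.argmax(st[1:,4]); c=ray("side",np.argwhere(l==i)[:,::-1],.088)[:,:2].astype(np.float32)
    vx,vy,x0,y0=cv2.fitLine(c,cv2.DIST_HUBER,0,.001,.001).ravel()
    return np.rad2deg(np.arctan2(vy,vx)),(x0,y0),st[i]
E
python3 - <<'E'
from h import *
print(side_heading(cv2.imread("pics/side0.png")))
s=get_state();print(s["t"],s["q"],s["eef_pos"],np.rad2deg(s["ee_rot"]),s["force"])
im=grab_frame("side");cv2.imwrite("pics/s5.png",im);print(side_heading(im))
E
```

```text
(np.float32(23.579136), (np.float32(0.57222825), np.float32(-0.029441841)), array([ 247,  190,  108,   31, 1180], dtype=int32))
8.4 [ 2.44744054e-01  5.56699396e-01 -1.02839650e-01  1.39276978e-04
 -9.11302689e-01  1.41392599e+00] [ 0.71034224 -0.02032322  0.06946863] [1.79993365e+02 1.58479039e-03 5.03968291e+00] [ 0.36767715 -1.29592589 -0.92553868]
(np.float32(-17.06125), (np.float32(0.58417505), np.float32(-0.042835433)), array([ 260,  178,   97,   55, 1155], dtype=int32))
```

View pics/s5.png

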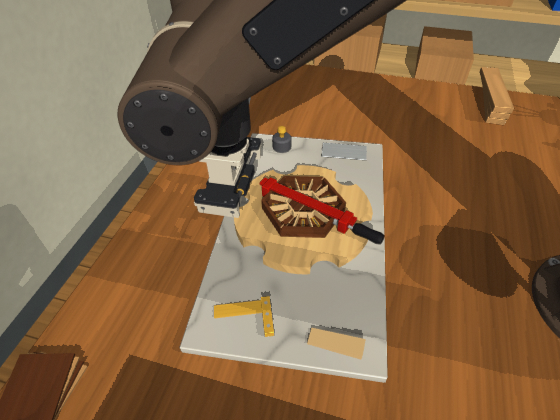

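```bash
python3 - <<'E'
from h import *
c=np.array([.565,-.0335]);ph=np.r_[5,8,11,14,17,19.5,21.5,23,24,25,26,27,28,29,30,31]
a=np.deg2rad(ph);p=c+.146*np.c_[np.cos(a),np.sin(a)];d=np.round(np.diff(p,axis=0)*100,2)
print(np.c_[ph[1:],d].tolist())
E
```

```text
[[8.0, -0.09, 0.76], [11.0, -0.13, 0.75], [14.0, -0.17, 0.75], [17.0, -0.2, 0.74], [19.5, -0.2, 0.6], [21.5, -0.18, 0.48], [23.0, -0.14, 0.35], [24.0, -0.1, 0.23], [25.0, -0.11, 0.23], [26.0, -0.11, 0.23], [27.0, -0.11, 0.23], [28.0, -0.12, 0.23], [29.0, -0.12, 0.22], [30.0, -0.13, 0.22], [31.0, -0.13, 0.22]]
```

move_arm:
  rows:
    - {"delta_pos": [-0.09, 0.76, 0], "delta_rot": [0, 0, 3], "hand": 0}
    - {"delta_pos": [-0.13, 0.75, 0], "delta_rot": [0, 0, 3], "hand": 0}
    - {"delta_pos": [-0.17, 0.75, 0], "delta_rot": [0, 0, 3], "hand": 0}
    - {"delta_pos": [-0.2, 0.74, 0], "delta_rot": [0, 0, 3], "hand": 0}
    - {"delta_pos": [-0.2, 0.6, 0], "delta_rot": [0, 0, 2.5], "hand": 0}
    - {"delta_pos": [-0.18, 0.48, 0], "delta_rot": [0, 0, 2], "hand": 0}
    - {"delta_pos": [-0.14, 0.35, 0], "delta_rot": [0, 0, 1.5], "hand": 0}
    - {"delta_pos": [-0.1, 0.23, 0], "delta_rot": [0, 0, 1], "hand": 0}
    - {"delta_pos": [-0.11, 0.23, 0], "delta_rot": [0, 0, 1], "hand": 0}
    - {"delta_pos": [0, 0, 0], "delta_rot": [0, 0, 0], "hand": 0}

```text
t: 9.45
eef_pos: [0.6973, 0.029, 0.0696]
ee_rot: [-3.141, -0.0, 0.437]
force: [-0.3, 0.3, -0.2]
width: 0.0004
```

```bash
python3 - <<'E'
from h import *
s=get_state();print(s["t"],s["q"],s["eef_pos"],np.rad2deg(s["ee_rot"]),s["force"])
im=grab_frame("side");cv2.imwrite("pics/s6.png",im);print(side_heading(im))
im=grab_frame("top");cv2.imwrite("pics/t6.png",im)
E
```

```text
9.45 [ 3.19898783e-01  5.39084598e-01 -1.35102203e-01 -2.40154069e-04
 -8.96381141e-01  1.68843022e+00] [0.69730546 0.02902109 0.06959552] [-1.79990861e+02 -1.42557704e-02  2.50601835e+01] [-0.3395166   0.27274739 -0.2351315 ]
(np.float32(3.9478965), (np.float32(0.5666632), np.float32(-0.03823182)), array([ 253,  187,  108,   34, 1184], dtype=int32))
```

View pics/s6.png

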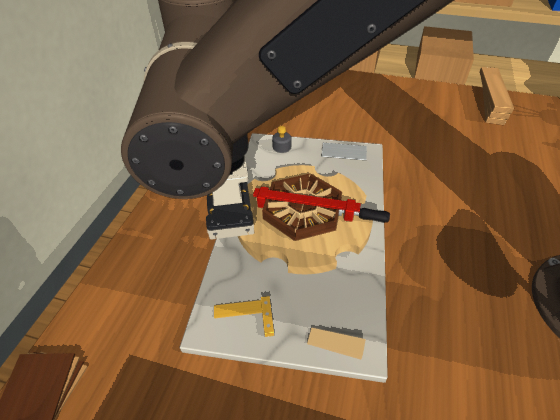

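View pics/t6.png

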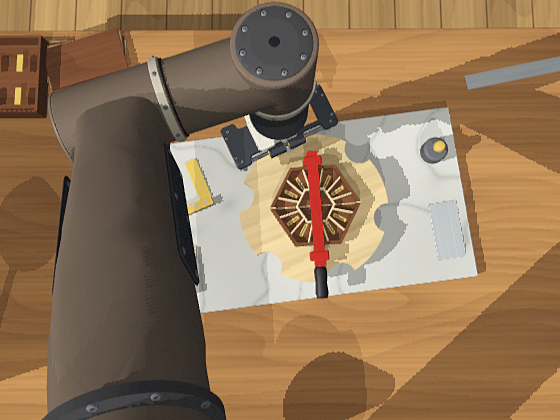

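```bash
python3 - <<'E'
from h import *
im=cv2.imread("pics/t6.png");print(heading(im))
# handle centre line
red,blk,b=masks(im)
n,l,st,ce=cv2.connectedComponentsWithStats(blk.astype(np.uint8))
for i in range(1,n):
    x,y,w,h,A=st[i]
    if A>60 and 300<ce[i][0]<340 and 255<ce[i][1]<310: print(st[i],ce[i],ray("top",ce[i],.08))
print("scoops",[(round(float(x),1),float(w)) for x,w in scoops(im,r=.13)])
# near/far edges in initial picture
im=cv2.imread("pics/top0.png")
hsv=cv2.cvtColor(im,cv2.COLOR_BGR2HSV);m=((hsv[...,1]<50)&(hsv[...,2]>110))
for nm,xs,ys in(("near",range(185,465),range(319,255,-1)),("far",list(range(170,260))+list(range(340,440)),range(95,160))):
    P=[]
    for x in xs:
        for y in ys:
            if m[y,x] and m[y+(1 if nm=="far" else -1),x]: P.append((x,y));break
    w=ray("top",P,.02)[:,:2].astype(np.float32)
    vx,vy,x0,y0=cv2.fitLine(w,cv2.DIST_HUBER,0,.001,.001).ravel();print(nm,np.rad2deg(np.arctan2(vy,vx)))
E
```

```text
(((0.5598192811012268, -0.03618483990430832), (0.2123548537492752, 0.03365784510970116), 3.7501187324523926), np.float32(3.9477), (np.float32(0.55897725), np.float32(-0.036553778)))
[319 267   9  31 153] [323.60784314 281.75816993] [[ 0.42580834 -0.05030602  0.08      ]]
scoops [(13.2, 14.5), (30.0, 17.0), (82.2, 21.5), (142.2, 21.5), (186.0, 10.0), (201.8, 20.5), (261.8, 20.5), (322.0, 20.0)]
near -82.612755
far -82.58568
```

```bash
python3 - <<'E'
from h import *
for f in("top0","t6"):
    im=cv2.imread(f"pics/{f}.png")
    red,blk,b=masks(im)
    V=im.max(2)
    k=(V<70).astype(np.uint8)
    n,l,st,ce=cv2.connectedComponentsWithStats(k)
    for i in range(1,n):
        if 100<st[i][4]<700: print(f,st[i],ce[i],ray("top",ce[i],.078)[0])
    R=heading(im); print(R[1],R[2])
a=cv2.imread("pics/top0.png")[110:270,250:370];b=cv2.imread("pics/t6.png")[140:300,250:370]
cv2.imwrite("pics/z6.png",cv2.resize(np.hstack([a,b]),None,fx=3.3,fy=3.3,interpolation=cv2.INTER_NEAREST))
E
```

```text
top0 [  0  38  38   7 260] [18.74230769 41.04615385] [0.88717044 0.531804   0.078     ]
top0 [  1  55   8  17 120] [ 4.45833333 62.79166667] [0.84367348 0.55686328 0.078     ]
top0 [ 30  55   7  17 105] [33.00952381 63.12380952] [0.84267792 0.50182532 0.078     ]
top0 [  0  88   7  17 106] [ 2.83018868 95.61320755] [0.7786122  0.55609477 0.078     ]
top0 [ 28  88   7  17 101] [31.13861386 96.00990099] [0.77752982 0.50193392 0.078     ]
top0 [272 124  21  29 288] [281.86805556 137.54513889] [0.69426339 0.02466775 0.078     ]
top0 [308 166  15  23 171] [314.50292398 176.36842105] [ 0.62003071 -0.03589673  0.078     ]
top0 [278 178  18  20 130] [284.22307692 187.34615385] [0.59960852 0.02057059 0.078     ]
top0 [326 215  20  20 153] [336.61437908 225.46405229] [ 0.52824073 -0.075652    0.078     ]
top0 [285 220  17  22 117] [294.03418803 230.57264957] [0.51912107 0.00279627 0.078     ]
top0 [301 225  15  23 127] [306.60629921 239.13385827] [ 0.50329646 -0.0201986   0.078     ]
23.361622 (np.float32(0.56799895), np.float32(-0.02912834))
t6 [282   7  31  59 219] [302.15525114  30.7716895 ] [ 0.90439914 -0.01504274  0.078     ]
t6 [268  36  12  12 108] [273.75        41.18518519] [0.88376786 0.03971663 0.078     ]
t6 [221 125  39  44 531] [236.87570621 143.07344633] [0.68406854 0.10922561 0.078     ]
t6 [ 54 176  17 102 377] [ 61.99204244 212.933687  ] [0.55346642 0.43256791 0.078     ]
t6 [315 267  13  31 255] [321.89019608 281.64313725] [ 0.42595725 -0.04732883  0.078     ]
3.9477 (np.float32(0.55897725), np.float32(-0.036553778))
```

View pics/z6.png

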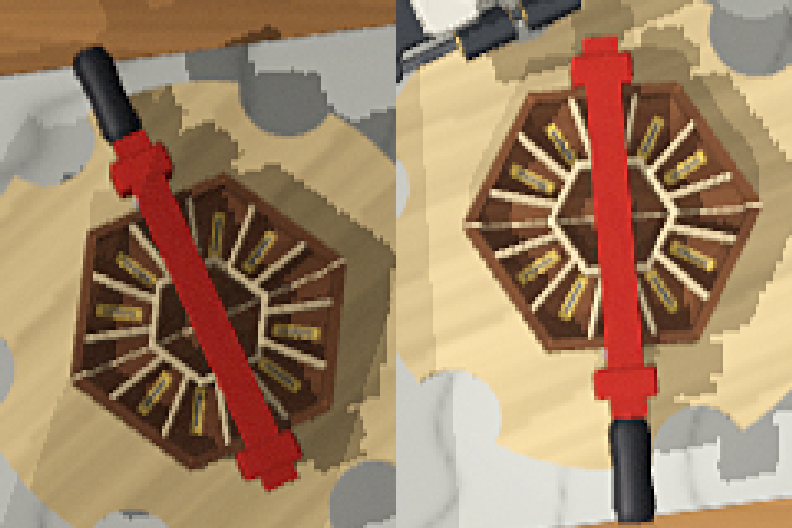

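move_arm:
  rows:
    - {"delta_pos": [-0.05, 0.12, 0], "delta_rot": [0, 0, 0.5], "hand": 0}
    - {"delta_pos": [-0.05, 0.12, 0], "delta_rot": [0, 0, 0.5], "hand": 0}
    - {"delta_pos": [-0.06, 0.11, 0], "delta_rot": [0, 0, 0.5], "hand": 0}
    - {"delta_pos": [-0.06, 0.11, 0], "delta_rot": [0, 0, 0.5], "hand": 0}
    - {"delta_pos": [-0.05, 0.11, 0], "delta_rot": [0, 0, 0.5], "hand": 0}
    - {"delta_pos": [-0.05, 0.09, 0], "delta_rot": [0, 0, 0.4], "hand": 0}
    - {"delta_pos": [-0.03, 0.07, 0], "delta_rot": [0, 0, 0.3], "hand": 0}
    - {"delta_pos": [0, 0, 0], "delta_rot": [0, 0, 0], "hand": 0}
    - {"delta_pos": [0, 0, 0], "delta_rot": [0, 0, 0], "hand": 0}
    - {"delta_pos": [0, 0, 0], "delta_rot": [0, 0, 0], "hand": 0}

```text
t: 10.55
eef_pos: [0.6938, 0.0361, 0.0695]
ee_rot: [-3.141, 0.0, 0.493]
force: [0.6, -1.0, 0.0]
width: 0.0005
```

```bash
cat > meas.py <<'E'
from h import *
import sys
t=sys.argv[1]
s=get_state();print(s["t"],s["eef_pos"],np.rad2deg(s["ee_rot"]),s["force"])
im=grab_frame("top");cv2.imwrite(f"pics/t{t}.png",im);print(heading(im))
print("scoops",[(round(float(x),1),float(w)) for x,w in scoops(im,r=.13)])
im=grab_frame("side");cv2.imwrite(f"pics/s{t}.png",im);print(side_heading(im))
E
python3 meas.py 7
```

```text
10.55 [0.69381334 0.03613612 0.06951154] [-1.79992973e+02  1.50604696e-03  2.82382391e+01] [ 0.56538921 -0.95236667  0.00363376]
(((0.5600977540016174, -0.036181770265102386), (0.2118896245956421, 0.03416283056139946), 6.868618488311768), np.float32(6.98576), (np.float32(0.55939686), np.float32(-0.036905713)))
scoops [(16.0, 15.0), (33.0, 17.0), (85.2, 20.5), (145.0, 21.0), (199.5, 31.0), (265.0, 21.0), (325.2, 21.5)]
(np.float32(6.502425), (np.float32(0.56253105), np.float32(-0.03758783)), array([ 253,  188,  107,   31, 1186], dtype=int32))
```

move_arm:
  rows:
    - {"delta_pos": [-0.03, 0.05, 0], "delta_rot": [0, 0, 0.2], "hand": 0}
    - {"delta_pos": [-0.03, 0.06, 0], "delta_rot": [0, 0, 0.3], "hand": 0}
    - {"delta_pos": [0, 0, 0], "delta_rot": [0, 0, 0], "hand": 0}
    - {"delta_pos": [0, 0, 0], "delta_rot": [0, 0, 0], "hand": 0}
    - {"delta_pos": [0, 0, 0], "delta_rot": [0, 0, 0], "hand": 0}
    - {"delta_pos": [0, 0, 0], "delta_rot": [0, 0, 0], "hand": 0}
    - {"delta_pos": [0.05, -0.1, 0], "delta_rot": [0, 0, -0.4], "hand": 0}
    - {"delta_pos": [0.1, -0.2, 0], "delta_rot": [0, 0, -0.8], "hand": 0}
    - {"delta_pos": [0, 0, 0], "delta_rot": [0, 0, 0], "hand": 0}
    - {"delta_pos": [0, 0, 0], "delta_rot": [0, 0, 0], "hand": 0}

```text
t: 11.65
eef_pos: [0.6947, 0.0341, 0.0695]
ee_rot: [-3.142, 0.0, 0.48]
force: [0.9, 0.0, -0.6]
width: 0.0006
```

```bash
python3 meas.py 8
```

```text
11.65 [0.69473496 0.03407463 0.06950324] [-1.79995986e+02  5.33860213e-03  2.75300668e+01] [ 0.90324362  0.03469631 -0.60044263]
(((0.5600764155387878, -0.036314744502305984), (0.211931049823761, 0.03367386385798454), 7.277156352996826), np.float32(7.3897223), (np.float32(0.5602576), np.float32(-0.036788873)))
scoops [(15.2, 14.5), (32.2, 17.5), (85.5, 21.0), (145.5, 22.0), (189.2, 9.5), (205.2, 20.5), (265.5, 21.0), (325.8, 20.5)]
(np.float32(7.5773997), (np.float32(0.57500654), np.float32(-0.03640302)), array([ 253,  188,  108,   31, 1189], dtype=int32))
```

move_arm:
  rows:
    - {"delta_pos": [0, 0, 0.5], "delta_rot": [0, 0, 0], "hand": 0}
    - {"delta_pos": [0, 0, 1], "delta_rot": [0, 0, 0], "hand": 0}
    - {"delta_pos": [0, 0, 1.5], "delta_rot": [0, 0, 0], "hand": 0}
    - {"delta_pos": [0, 0, 2], "delta_rot": [0, 0, 0], "hand": 0}
    - {"delta_pos": [0, 0, 2], "delta_rot": [0, 0, 0], "hand": 0}
    - {"delta_pos": [0, 0, 2], "delta_rot": [0, 0, 0], "hand": 0}
    - {"delta_pos": [0, 0, 2], "delta_rot": [0, 0, 0], "hand": 0}
    - {"delta_pos": [0, 0, 1], "delta_rot": [0, 0, 0], "hand": 0}
    - {"delta_pos": [0, 0, 0], "delta_rot": [0, 0, 0], "hand": 0}
    - {"delta_pos": [0, 0, 0], "delta_rot": [0, 0, 0], "hand": 0}

```text
t: 12.75
eef_pos: [0.6944, 0.0342, 0.1894]
ee_rot: [-3.141, 0.0, 0.481]
force: [-1.2, -0.6, -0.4]
width: 0.0006
```

move_arm:
  rows:
    - {"delta_pos": [0, 3, 0.5], "delta_rot": [0, 0, 0], "hand": 0}
    - {"delta_pos": [0, 3, 0.5], "delta_rot": [0, 0, 0], "hand": 0}
    - {"delta_pos": [0, 3, 0.5], "delta_rot": [0, 0, 0], "hand": 0}
    - {"delta_pos": [0, 3, 0.5], "delta_rot": [0, 0, 0], "hand": 0}
    - {"delta_pos": [0, 3, 0.5], "delta_rot": [0, 0, 0], "hand": 0}
    - {"delta_pos": [0, 3, 0], "delta_rot": [0, 0, 0], "hand": 0}
    - {"delta_pos": [0, 2, 0], "delta_rot": [0, 0, 0], "hand": 0}
    - {"delta_pos": [0, 1, 0], "delta_rot": [0, 0, 0], "hand": 0}
    - {"delta_pos": [0, 0, 0], "delta_rot": [0, 0, 0], "hand": 0}
    - {"delta_pos": [0, 0, 0], "delta_rot": [0, 0, 0], "hand": 0}

```text
t: 13.75
eef_pos: [0.6946, 0.2433, 0.214]
ee_rot: [3.141, 0.001, 0.48]
force: [-0.8, -1.5, -0.1]
width: 0.0002
```

```bash
python3 meas.py 9
```

```text
13.75 [0.69463912 0.24329171 0.21403101] [1.79989120e+02 6.11113653e-02 2.75261522e+01] [-0.80739334 -1.47000224 -0.13368909]
(((0.5597962141036987, -0.03658074140548706), (0.21154941618442535, 0.033676955848932266), 7.428041458129883), np.float32(7.340304), (np.float32(0.559443), np.float32(-0.036866132)))
scoops [(25.2, 21.5), (85.8, 20.5), (145.2, 21.5), (189.0, 10.0), (205.2, 20.5), (265.5, 21.0), (325.8, 20.5)]
(np.float32(6.4977016), (np.float32(0.5969875), np.float32(-0.035780534)), array([ 253,  188,  108,   31, 1190], dtype=int32))
```

View pics/t9.png

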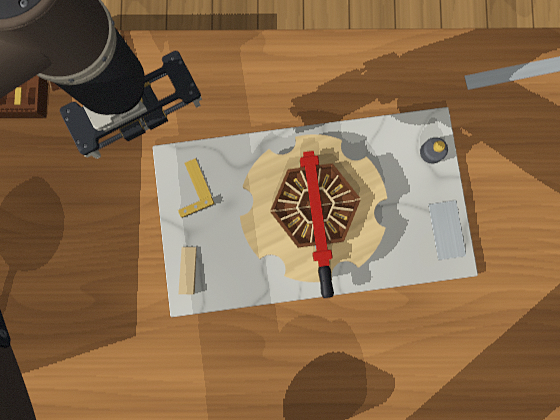

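View pics/s9.png

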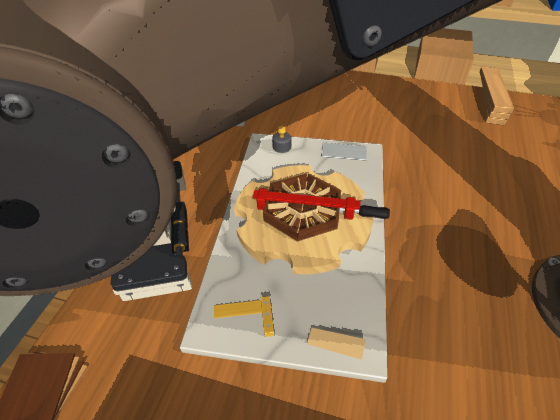

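The top view shows the handle at (326,283), pointing at the near edge. The weight, wedge, square and card are at the same pixels as in the first picture, and the arm is clear. I'm handing the job in.

```bash
python3 - <<'E'
from station import *
print(job_done())
E
```

```text
the job is handed in; nothing more can be done
None
```

The clamp's black handle now points straight out towards the robot's side of the slab, about square to the long near edge. I let the shut fingertips down into one finger scoop and pushed the turntable about 164° counter-clockwise. I then nudged it twice to fine-tune the heading, backed off, and lifted clear. The robot's clock stood at about 14 s when I handed in.

**Heading:** From the last top picture the clamp bar points at 187.3–187.4°. The target is 187.4°, taken from the slab's near and far edges. The scoop positions agree to within 0.1° (187.4–187.5°).

**Disagreeing checks:** The side camera read 7.6° before I lifted and 6.5° after. The top view and scoops did not move, so I put that down to side-view fitting noise. The handle's own centre line, measured before the last nudges, read about 0.6° more than the bar.

**Everything else:** The pan turned with the disc to within 0.1° and showed no sign of slipping. By eye, the weight, wedge, square and card are where they were. Tool forces read at the end of each move stayed under 3 N, and I saw no contact with the pan or clamp.

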